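# Hone a kitchen knife on a leaning diamond plate, face by face

## Robot

A 6-joint arm with a two-finger parallel gripper is mounted at the origin on a cart in front of the work surface, level with it; the furniture and walls round the work are solid. World frame = base frame: x ahead of the robot, y to its left, z up, the work surface at z = 0. Lengths are in m, angles in rad, forces in N, time in s.
With the tool pointing down it reaches from about 0.3 to 0.775 m from the base axis. Payload 14.6 kg.
Tool frame: the origin (TCP) lies midway between the tips of the shut fingers; the grasp point (between the pads) lies 19 mm behind it; y points along the fingers, z is the direction in which the jaws open and shut, and the axes are right-handed (so a half turn about y gives the same grasp; the last joint's range is limited). The gripper opens to 85 mm and grips with 20 to 120 N. Pads are 22 mm wide; open, the fingers measure 114 mm over their backs; the gripper's body (76 mm by 85 mm) begins 54 mm behind the grasp point. The pads swing forward as they close: fully open they stand 13 mm farther back than shut.
Start: joints at [-1.255, 0.3, 1.521, -0, 1.321, -0.067], TCP at [0.205, -0.51, 0.231] pointing down, gripper open.
Joint ranges: [-3.03, 3.03], [-0.79, 2.21], [0.23, 2.52], [-1.04, 4.18], [0, 3.07], [-2.55, 2.55]. Speed limits (rad/s): [2.22, 2.22, 2.57, 3.14, 3.14, 3.14].

## Interface

Orientations are given as [roll, pitch, yaw] about the fixed x, y, z axes, in that order (R = Rz(yaw) Ry(pitch) Rx(roll)).
In Python, from bench import bot gives the robot as it stands. The module is installed in compiled form; this text tells all that it offers.
- The arm moves only by the tool servo_tool, never from a script. Its argument "plan" is a list of rows, each a list of 2 entries, a list of its own where there are three numbers: the shift along the tool's x, y, z in mm, then the turn, a rotation vector about the tool's x, y, z in degrees. In form: [[[x, y, z], [wx, wy, wz]], ...]. A call has 1 to 20 rows; each row is the pose to reach, as a shift and turn from the pose commanded when the call began, along the tool's axes at that moment; what a row does not reach only later rows make up. A row lasts 1/12 s, in which the tool goes at most 41.7 mm and 7.16 degrees, less where a joint would pass 70% of its speed; a pose out of reach is approached as far as the arm can. A call with a gripper value outside its range is refused whole. "jaw" is the opening, from 0 (shut) to 1 (fully open), set as the call begins (left out, the last holds). The fingers move at their own pace and stop on an object; "force" is the grip in N (left out, the last holds). Time passes only in rows, so rows that repeat a pose let the fingers close. It gives the time, the measured TCP pose, the force and the opening at its end, in the units of the state.
- bot.sense(): the state, without advancing time (a new reading comes with each control period).
- bot.camera(name): name is "scene" or "top" or "wrist"; returns (picture, depth): 384x512x3 uint8, red, green, blue; 384x512 float32, m along the optical axis (not along the pixel's ray), 0 where there is no reading.
- bot.camera_model(name): a dict with "K" (3x3 intrinsics, pixels), "T" (4x4, takes a point from camera to world coordinates); the wrist camera has in their place "T_tool_cam" (4x4, takes a point from camera to tool coordinates, whose origin is the TCP and whose axes are the tool frame's). Camera axes: x right, y down, z forward; pixel columns grow to the right and rows downward; lengths in m; the calibration is good to about 2 mm. A picture is of the moment at which its call begins: read the wrist's pose just before it. camera_model takes no time and is no camera call.
- bot.sign_off(): hands the job in, once; it reports no verdict.
Trained networks look in the newest picture that a camera, given by its name, has taken for a name from the list of things; names that differ only in an ending like _2 or _b are one class to them, and where a whole thing is asked for, a point or a joint stands for the part that bears it (a point fixed in the world has none). Each returns a list of dicts, best first, with "p" (0 to 1); they miss things now and then, are a little off and sometimes report something else, mostly with a low value. They report only what shows in the picture. A call takes as long as a camera call.
- bot.look_for(camera, label): "location" ([column, row] in pixels, amid what is visible of it).
- bot.tip_of(camera, label): "location" ([column, row] in pixels: a listed point, or the origin of a listed thing).
The state is a dict: "time": time; "joint_pos": joint angles; "dq": joint speeds; "joint_torque": joint torques, N m; "ee_pos": TCP position; "orientation": TCP orientation; "force": force on the tool from outside, world axes, zero at the start; "wrist_torque": the same for the moment, N m; "opening": opening from 0.0 (shut) to 1.0 (fully open).
Only numpy, scipy, OpenCV 4.12 (cv2) and the standard library are available. Lean on these libraries where they do the work, as an engineer would, in place of code of your own. Each camera call takes 0.05 s, during which the arm holds its last target. There are 200 camera calls.

## Task

Take the knife from the middle slot of the bamboo dock and hone both faces on the leaning diamond plate with light pressure, feeling for contact, blade upright (the plate's lean makes the angle) and edge down. The burr stands on the knife's right-hand face, so draw that one first, downwards and back, from the heel in the plate's upper half to the tip part in its lower half; then turn the knife round so that the left-hand face meets the plate and draw it the same way. Put the knife back in the slot it came from, edge down with the handle on its rest, and leave the other things alone.

Things in the scene. Friction and masses are not known exactly. Their poses are not given: they have to be found in the camera images.
- knife: santoku, loose, about 160 g. Origin in the handle, where to grip it; x to the tip, z to the spine (up when the edge is down), y out of the left-hand face (right-hand face: -y). Dark handle x -75 to +38 mm, 20 mm thick (y), z -14 to +14. Blade from heel x +45 to tip x +185, 2.2 mm thick, spine z +14, straight edge at z -28
- edge_middle (a point): point on the knife's edge half way between heel and tip, at [115, 0, -28] mm in the knife
- stand: beech stand, fixed, foot 150 x 92 mm; origin: centre of its underside, z up. Carries a grey dotted diamond plate, 44 mm wide (y), face to -x (the robot's right), top at z 144 mm, leaning back about +x by 14 to 22 degrees as clamped (not reported: see or feel it); face at x = -39 + (z - 30) tan(lean) mm. Rubber-mounted: yields 1 mm per 5 N. Light stroke: 2 to 8 N; over 15 N ruins the edge
- dock: bamboo knife dock, fixed, 270 x 121 mm. Origin: centre of the underside; x along the slots. Three slots, x -5 to +135 mm, 7 mm wide, rounded mouths, at y 0 (middle) and +-32; slot floors at z 18, block top z 48. Handle rest bar x -134 to -116, top z 32. Knife home: its origin at [-60, 0, 46] mm in the dock, axes parallel
- mug: yellow mug, 102 mm tall, standing by, origin under its centre; leave alone
- bird_bowl: white bowl with a dark rim, 128 mm wide, 64 mm high, origin under its centre; leave alone
- blue_bowl: blue and white bowl, 121 mm wide, 58 mm high, origin under its centre; leave alone
- teaspoon: steel spoon, 150 mm long, lying by; origin under its centre; leave alone
- chilli_bottle: small red and yellow sauce bottle, 178 mm tall, origin under its centre; leave alone

How it is judged:
On the way, in this order (a step that is already met when the one before it is completed fails the run):
1. the right-hand face's heel part meets the upper half of the plate, blade upright (within 8 degrees), more than 1 N (contact force between knife and stand above 1 N and angle between knife's own z axis and vertical below 0.14 rad and y of knife in the frame of stand between -0.097 and -0.04 m and z of edge_middle in the frame of stand above 0.084 m), for 0.1 s.
2. the middle of the right-hand face's edge is drawn over the plate in contact (contact force between knife and stand above 1 N and angle between knife's own z axis and vertical below 0.14 rad and y of knife in the frame of stand between -0.128 and -0.104 m), for 0.1 s.
3. the right-hand face's tip part meets the lower half of the plate, still in contact (contact force between knife and stand above 1 N and angle between knife's own z axis and vertical below 0.14 rad and y of knife in the frame of stand between -0.19 and -0.138 m and z of edge_middle in the frame of stand below 0.08 m), for 0.1 s.
4. the left-hand face's heel part meets the upper half of the plate, blade upright (within 8 degrees), more than 1 N (contact force between knife and stand above 1 N and angle between knife's own z axis and vertical below 0.14 rad and y of knife in the frame of stand between 0.04 and 0.097 m and z of edge_middle in the frame of stand above 0.084 m), for 0.1 s.
5. the middle of the left-hand face's edge is drawn over the plate in contact (contact force between knife and stand above 1 N and angle between knife's own z axis and vertical below 0.14 rad and y of knife in the frame of stand between 0.104 and 0.128 m), for 0.1 s.
6. the left-hand face's tip part meets the lower half of the plate, still in contact (contact force between knife and stand above 1 N and angle between knife's own z axis and vertical below 0.14 rad and y of knife in the frame of stand between 0.138 and 0.19 m and z of edge_middle in the frame of stand below 0.08 m), for 0.1 s.
At the end, for the whole second after the job is handed in: The knife stands at rest in the dock's middle slot, edge down: origin within 15 mm along the slot, 5 mm across it and 4 mm in height of its home, within 8 degrees of upright, tip pointing the way the slot runs (x of knife in the frame of dock between -0.075 and -0.045 m and y of knife in the frame of dock between -0.005 and 0.005 m and z of knife in the frame of dock between 0.042 and 0.05 m and angle between knife's own z axis and vertical below 0.14 rad and angle between the x axis of knife and the x axis of dock, either way round below 0.1 rad and x of edge_middle in the frame of dock above 0 m and linear speed of knife below 0.02 m/s); the robot touches nothing.
It fails at once if the knife is pressed on the plate with more than 15 N (contact force between knife and stand above 15 N).
It fails at once if a bystander (mug, bowls, teaspoon, chilli bottle) is moved by more than 20 mm (distance of any of mug, bird_bowl, blue_bowl, teaspoon, chilli_bottle from where it was at the start of the episode above 0.02 m).
It also fails if it takes over 72 s, if anything falls off the work surface, if the arm or the gripper's body presses on something with over 40 N, if the wrist force passes 120 N, or if a joint passes its speed limit or range.

## Working session

There is one attempt and no reset: what is moved stays moved. The work goes in short steps, Python scripts to look and compute and a tool call to move; the robot and the scene stay as the last step left them, time stands still between calls to the robot, and variables do not carry over. Pictures are saved under pics/ and viewed, about 8 in all and at most 12, crops included, and the job is handed in when it is done.

Besides the shell and the picture viewer there is one more tool, called after "Emit:" by a JSON object that holds its "op" and its "data". servo_tool: Moves the arm, as the interface text tells. Its arguments: {"type":"object","properties":{"plan":{"type":"array"},"jaw":{"type":"number"},"force":{"type":"number"}},"required":["plan"]}

```bash
mkdir -p pics; cat > h.py <<'E'
from bench import bot
import numpy as np, cv2
from scipy.spatial.transform import Rotation as R
def save(n,im): cv2.imwrite('pics/'+n+'.png',im[:,:,::-1])
def cloud(cam):
    s=bot.sense(); im,d=bot.camera(cam); m=bot.camera_model(cam); K=m['K']
    if 'T' in m: T=np.array(m['T'])
    else:
        W=np.eye(4);W[:3,:3]=R.from_euler('xyz',s['orientation']).as_matrix();W[:3,3]=s['ee_pos'];T=W@m['T_tool_cam']
    v,u=np.mgrid[:384,:512]; K=np.array(K)
    P=np.stack([(u-K[0,2])/K[0,0]*d,(v-K[1,2])/K[1,1]*d,d],-1)@T[:3,:3].T+T[:3,3]
    P[d==0]=np.nan
    return im,P
E
python3 - <<'E'
from h import *
s=bot.sense();print(s)
W=R.from_euler('xyz',s['orientation']).as_matrix();print(W.round(3))
ims=[]
for c in('top','scene'):
    im,P=cloud(c);np.savez('/tmp/'+c,im=im,P=P);ims.append(im)
    for n in('knife','stand','dock','mug'):
        for r in bot.look_for(c,n)[:2]:
            u,v=map(int,np.round(r['location']));print(c,n,r['p'],u,v,P[v,u].round(3))
save('a',ims[0]);save('b',ims[1])
E
```

```text
{'time': 0.0, 'joint_pos': array([-1.25459109e+00,  3.00480689e-01,  1.52159862e+00, -1.28134028e-05,
        1.32070968e+00, -6.65948300e-02]), 'dq': array([ 0.00160875,  0.00031164,  0.00023072, -0.00033113, -0.00056626,
        0.00122298]), 'joint_torque': array([-6.56968223e-04, -5.43505347e+01, -3.61792123e+01, -6.68504731e-05,
        3.91770765e-03, -5.41661836e-05]), 'ee_pos': array([ 0.20535709, -0.50996232,  0.23070864]), 'orientation': array([-1.57199084e+00,  6.72279380e-05, -2.75878945e+00]), 'force': array([-0.30400079,  0.320665  , -0.55177416]), 'wrist_torque': array([0.054361  , 0.0415159 , 0.00974574]), 'opening': 0.9971740285348172}
[[-0.928 -0.     0.374]
 [-0.374  0.001 -0.928]
 [-0.    -1.    -0.001]]
top knife 0.46 228 218 [ 0.506  0.106 -0.001]
top stand 0.85 307 218 [ 0.509 -0.203  0.016]
top dock 0.69 204 226 [0.473 0.193 0.042]
top mug 0.56 394 201 [ 0.581 -0.55  -0.   ]
scene knife 0.56 230 176 [0.496 0.102 0.06 ]
scene knife 0.52 194 113 [0.479 0.568 0.015]
scene stand 0.84 261 248 [ 0.487 -0.248  0.062]
scene dock 0.77 220 169 [0.475 0.165 0.045]
scene dock 0.37 325 318 [ 0.589 -0.527  0.01 ]
scene mug 0.61 324 318 [ 0.586 -0.527  0.011]
scene mug 0.41 232 178 [0.498 0.084 0.066]
```

View pics/a.png

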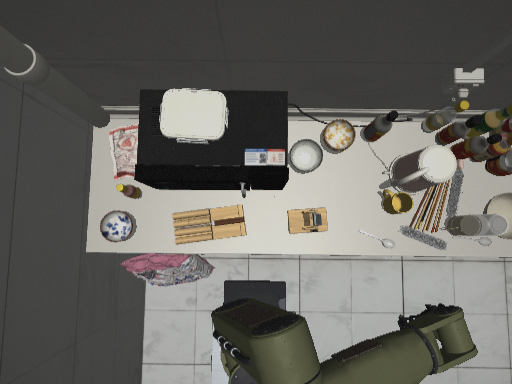

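View pics/b.png

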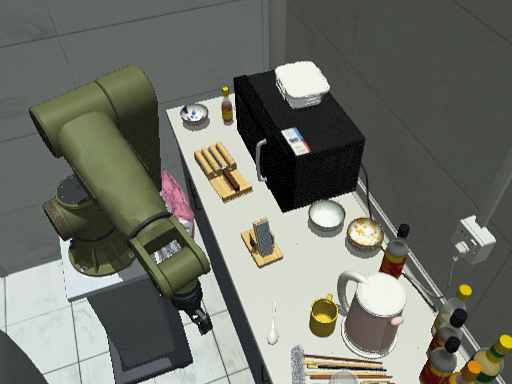

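The top view shows the dock (175–245, 225) with the knife handle at its right (230, 220), so the tip points to +y. The stand is at (307, 220), its plate facing the robot's right, and the microwave is behind both. Next: coarse poses from the clouds.

```bash
python3 - <<'E'
from h import *
for c in('top','scene'):
    P=np.load('/tmp/%s.npz'%c)['P'];X,Y,Z=P[...,0],P[...,1],P[...,2]
    def rep(n,m,ang=True):
        q=P[m].astype(np.float32)
        if len(q)<5: print(c,n,len(q));return
        (cx,cy),(w,h),a=cv2.minAreaRect(q[:,:2])
        print(c,n,len(q),np.round([cx,cy,w,h,a],3),q.min(0).round(3),q.max(0).round(3))
    D=(X>.38)&(X<.58)&(Y>-.02)&(Y<.38)
    rep('dock all',D&(Z>.008)&(Z<.08)); rep('dock top',D&(Z>.04)&(Z<.053)); rep('above',D&(Z>.053)&(Z<.08))
    S=(X>.38)&(X<.62)&(Y>-.33)&(Y<-.1)
    rep('stand all',S&(Z>.008)&(Z<.16)); rep('foot',S&(Z>.01)&(Z<.045)); rep('plate',S&(Z>.06)&(Z<.16))
    rep('microwave',(Z>.15)&(X>.55)&(X<.95)&(Y>-.3)&(Y<.5)&(Z<.4))
    rep('right/back',(Z>.02)&(X>.55)&(X<.8)&(Y>-.45)&(Y<-.14)&(Z<.4))
print(bot.camera_model('wrist'))
E
```

```text
Traceback (most recent call last):
cv2.error: OpenCV(4.12.0) /io/opencv/modules/imgproc/src/convhull.cpp:143: error: (-215:Assertion failed) total >= 0 && (depth == CV_32F || depth == CV_32S) in function 'convexHull'
```

```bash
python3 - <<'E'
from h import *
for c in('top','scene'):
    P=np.load('/tmp/%s.npz'%c)['P'];X,Y,Z=P[...,0],P[...,1],P[...,2]
    def rep(n,m,ang=True):
        q=P[m].astype(np.float32)
        if len(q)<5: print(c,n,len(q));return
        (cx,cy),(w,h),a=cv2.minAreaRect(np.ascontiguousarray(q[:,:2]))
        print(c,n,len(q),np.round([cx,cy,w,h,a],3),q.min(0).round(3),q.max(0).round(3))
    D=(X>.38)&(X<.58)&(Y>-.02)&(Y<.38)
    rep('dock all',D&(Z>.008)&(Z<.08)); rep('dock top',D&(Z>.04)&(Z<.053)); rep('above',D&(Z>.053)&(Z<.08))
    S=(X>.38)&(X<.62)&(Y>-.33)&(Y<-.1)
    rep('stand all',S&(Z>.008)&(Z<.16)); rep('foot',S&(Z>.01)&(Z<.045)); rep('plate',S&(Z>.06)&(Z<.16))
    rep('microwave',(Z>.15)&(X>.55)&(X<.95)&(Y>-.3)&(Y<.5)&(Z<.4))
    rep('right/back',(Z>.02)&(X>.55)&(X<.8)&(Y>-.45)&(Y<-.14)&(Z<.4))
print(bot.camera_model('wrist'))
E
```

```text
top dock all 1639 [0.467 0.178 0.174 0.39  5.559] [ 0.39  -0.012  0.008] [0.569 0.367 0.067]
top dock top 824 [0.481 0.182 0.119 0.257 8.759] [0.407 0.048 0.04 ] [0.538 0.317 0.053]
top above 188 [ 0.469  0.158  0.224  0.092 86.479] [0.427 0.044 0.053] [0.521 0.27  0.067]
top stand all 920 [ 0.536 -0.209  0.17   0.215  0.662] [ 0.45  -0.317  0.008] [ 0.62  -0.1    0.155]
top foot 691 [ 0.54  -0.19   0.173  0.17   4.699] [ 0.45  -0.281  0.011] [ 0.62  -0.102  0.045]
top plate 214 [ 0.548 -0.183  0.204  0.075 29.719] [ 0.458 -0.245  0.064] [ 0.619 -0.1    0.155]
top microwave 20809 [0.759 0.1   0.369 0.8   0.09 ] [ 0.575 -0.3    0.15 ] [0.944 0.5   0.4  ]
top right/back 581 [ 0.743 -0.254  0.227  0.114 89.872] [ 0.686 -0.367  0.02 ] [ 0.8   -0.14   0.082]
scene dock all 1467 [ 0.488  0.174  0.363  0.174 88.328] [ 0.404 -0.008  0.008] [0.579 0.356 0.068]
scene dock top 580 [0.483 0.172 0.121 0.274 8.296] [0.405 0.037 0.04 ] [0.541 0.313 0.053]
scene above 165 [ 0.469  0.166  0.253  0.093 87.881] [0.424 0.039 0.053] [0.518 0.294 0.068]
scene stand all 1192 [ 0.518 -0.223  0.248  0.199 11
[... 263 characters left out ...]
e 16299 [0.763 0.1   0.369 0.8   0.058] [ 0.579 -0.3    0.15 ] [0.948 0.5   0.4  ]
scene right/back 716 [ 0.712 -0.226  0.212  0.273 67.528] [ 0.55  -0.375  0.02 ] [ 0.8  -0.14  0.08]
{'K': array([[303.14596989,   0.        , 253.99969735],
       [  0.        , 303.14596989, 190.99674696],
       [  0.        ,   0.        ,   1.        ]]), 'T_tool_cam': array([[ 7.57445355e-04,  9.47977476e-01,  3.18336507e-01,
        -8.11852752e-02],
       [-1.05646257e-03, -3.18335663e-01,  9.47977473e-01,
        -1.44110631e-01],
       [ 9.99999155e-01, -1.05435174e-03,  7.60380850e-04,
        -8.46083903e-05],
       [ 0.00000000e+00,  0.00000000e+00,  0.00000000e+00,
         1.00000000e+00]])}
```

Emit:
{"op": "servo_tool", "data": {"plan": [[[-498, -60, -500], [0, -76, 0]], [[-498, -60, -500], [0, -76, 0]], [[-498, -60, -500], [0, -76, 0]], [[-498, -60, -500], [0, -76, 0]], [[-498, -60, -500], [0, -76, 0]], [[-498, -60, -500], [0, -76, 0]], [[-498, -60, -500], [0, -76, 0]], [[-498, -60, -500], [0, -76, 0]], [[-498, -60, -500], [0, -76, 0]], [[-498, -60, -500], [0, -76, 0]], [[-498, -60, -500], [0, -76, 0]], [[-498, -60, -500], [0, -76, 0]], [[-498, -60, -500], [0, -76, 0]], [[-498, -60, -500], [0, -76, 0]], [[-498, -60, -500], [0, -76, 0]], [[-498, -60, -500], [0, -76, 0]], [[-498, -60, -500], [0, -76, 0]], [[-498, -60, -500], [0, -76, 0]], [[-498, -60, -500], [0, -76, 0]]]}}

```text
time: 2.08
ee_pos: [0.4807, 0.1412, 0.2907]
orientation: [-1.572, -0.0, -1.429]
force: [-1.1, -0.1, 0.4]
opening: 1.005
```

```bash
python3 - <<'E'
from h import *
s=bot.sense();print(s['time'],s['ee_pos'],s['orientation'],s['joint_pos'],s['force'])
im,P=cloud('wrist');np.savez('/tmp/w1',im=im,P=P);save('w1',im)
for n in('knife','edge_middle','dock'):
    for r in bot.tip_of('wrist',n)[:2]:
        u,v=map(int,np.round(r['location']));print(n,r['p'],u,v,P[v,u].round(4))
Z=P[...,2]
h=np.histogram(Z[np.isfinite(Z)&(Z<.12)&(Z>-.02)],bins=np.arange(-.02,.12,.004));print(list(zip(h[1].round(3),h[0])))
E
```

```text
2.0833 [0.4807306  0.14119488 0.29074757] [-1.57172516e+00 -8.19502830e-05 -1.42929520e+00] [ 2.12569333e-01  1.49150790e-01  1.56667245e+00 -1.59536774e-05
  1.42670173e+00  7.10705426e-02] [-1.10532396 -0.11602625  0.41448862]
knife 0.66 260 176 [0.4908 0.1187 0.062 ]
dock 0.58 262 126 [0.4848 0.1789 0.0408]
[(np.float64(-0.02), np.int64(324)), (np.float64(-0.016), np.int64(360)), (np.float64(-0.012), np.int64(339)), (np.float64(-0.008), np.int64(388)), (np.float64(-0.004), np.int64(2999)), (np.float64(0.0), np.int64(41591)), (np.float64(0.004), np.int64(4184)), (np.float64(0.008), np.int64(1163)), (np.float64(0.012), np.int64(362)), (np.float64(0.016), np.int64(1476)), (np.float64(0.02), np.int64(2526)), (np.float64(0.024), np.int64(475)), (np.float64(0.028), np.int64(480)), (np.float64(0.032), np.int64(1112)), (np.float64(0.036), np.int64(721)), (np.float64(0.04), np.int64(2218)), (np.float64(0.044), np.int64(5694)), (np.float64(0.048), np.int64(2882)), (np.float64(0.052), np.int64(376)), (np.float64(0.056), np.int64(668)), (np.float64(0.06), np.int64(1510)), (np.float64(0.064), np.int64(446)), (np.float64(0.068), np.int64(348)), (np.float64(0.072), np.int64(444)), (np.float64(0.076), np.int64(414)), (np.float64(0.08), np.int64(430)), (np.float64(0.084), np.int64(432)), (np.float64(0.088), np.int64(456)), (np.float64(0.092), np.int64(450)), (np.float64(0.096), np.int64(475)), (np.float64(0.1), np.int64(477)), (np.float64(0.104), np.int64(504)), (np.float64(0.108), np.int64(500)), (np.float64(0.112), np.int64(510))]
```

View pics/w1.png

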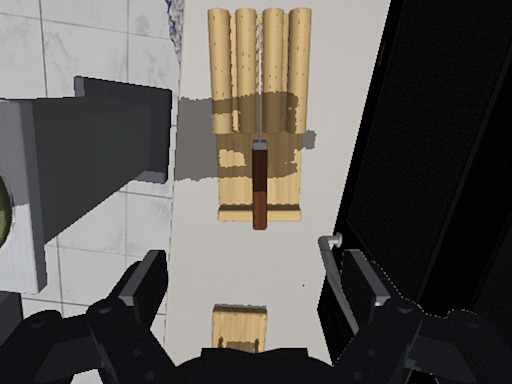

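The wrist view shows the handle (253–267, 140–228) and the blade in the middle slot between the bamboo ribs. The microwave's door handle is at (335, 240).

```bash
cat >> h.py <<'E'
def rect(q):
    q=np.ascontiguousarray(q.astype(np.float32)); (cx,cy),(w,h),a=cv2.minAreaRect(q[:,:2])
    c=q[:,:2].mean(0);d=np.linalg.svd(q[:,:2]-c,full_matrices=False)[2][0]
    return np.round([cx,cy,w,h,a,np.degrees(np.arctan2(d[1],d[0]))%180],4), q.min(0).round(3),q.max(0).round(3)
E
python3 - <<'E'
from h import *
f=np.load('/tmp/w1.npz');im=f['im'].astype(int);P=f['P'];v,u=np.mgrid[:384,:512];Z=P[...,2]
m=(u>245)&(u<275)&(v>135)&(v<235)&(Z>.052)&(Z<.07)
print('handle',rect(P[m]),np.median(Z[m]))
m=(u>200)&(u<320)&(v<140)&(Z>.04)&(Z<.054);print('block',rect(P[m]),np.percentile(Z[m],[50,95]))
m=(u>200)&(u<310)&(v>200)&(v<225)&(Z>.026)&(Z<.04);print('rest',rect(P[m]))
m=(u>318)&(u<345)&(v>232)&(v<250);print('mw handle',np.nanmin(P[m],0),np.nanmedian(P[m],0))
m=(u>205)&(u<275)&(v>300)&(v<350);print('stand',np.nanmin(P[m],0),np.nanmedian(P[m],0))
# ribs per x at block: gaps
E
```

```text
Traceback (most recent call last):
  File "h.py", line 15, in rect
    q=np.ascontiguousarray(q.astype(np.float32)); (cx,cy),(w,h),a=cv2.minAreaRect(q[:,:2])
                                                                  ~~~~~~~~~~~~~~~^^^^^^^^^
cv2.error: OpenCV(4.12.0) /io/opencv/modules/imgproc/src/convhull.cpp:143: error: (-215:Assertion failed) total >= 0 && (depth == CV_32F || depth == CV_32S) in function 'convexHull'
```

```bash
sed -i 's/cv2.minAreaRect(q\[:,:2\])/cv2.minAreaRect(q[:,:2].copy())/' h.py
python3 - <<'E'
from h import *
f=np.load('/tmp/w1.npz');im=f['im'].astype(int);P=f['P'];v,u=np.mgrid[:384,:512];Z=P[...,2]
m=(u>245)&(u<275)&(v>135)&(v<235)&(Z>.052)&(Z<.07)
print('handle',rect(P[m]),np.median(Z[m]))
m=(u>200)&(u<320)&(v<140)&(Z>.04)&(Z<.054);print('block',rect(P[m]),np.percentile(Z[m],[50,95]))
m=(u>200)&(u<310)&(v>200)&(v<225)&(Z>.026)&(Z<.04);print('rest',rect(P[m]))
m=(u>318)&(u<345)&(v>232)&(v<250);print('mw handle',np.nanmin(P[m],0),np.nanmedian(P[m],0))
m=(u>205)&(u<275)&(v>300)&(v<350);print('stand',np.nanmin(P[m],0),np.nanmedian(P[m],0))
# ribs per x at block: gaps
E
```

```text
handle (array([4.90900e-01, 1.06300e-01, 1.92000e-02, 1.26300e-01, 8.79610e+00,
       9.86233e+01]), array([0.475, 0.043, 0.055], dtype=float32), array([0.509, 0.169, 0.064], dtype=float32)) 0.06096603103850576
block (array([ 0.4721,  0.2355,  0.1194,  0.1489,  8.3355, 98.2106]), array([0.403, 0.161, 0.04 ], dtype=float32), array([0.54 , 0.317, 0.054], dtype=float32)) [0.04690271 0.04922378]
rest (array([0.4988, 0.0529, 0.1208, 0.0174, 8.4703, 8.3293]), array([0.439, 0.036, 0.026], dtype=float32), array([0.559, 0.069, 0.036], dtype=float32))
mw handle [ 5.20352079e-01 -1.28287839e-03 -3.60158382e-05] [0.60675002 0.04523873 0.06383725]
stand [ 0.43509802 -0.23133768 -0.00078264] [ 0.49786585 -0.15647     0.0217224 ]
```

Emit:
{"op": "servo_tool", "data": {"plan": [[[25, 0, 6], [0, -0.3, 0]], [[25, 40, 6], [0, -0.3, 0]], [[25, 80, 6], [0, -0.3, 0]], [[25, 115, 6], [0, -0.3, 0]], [[25, 145, 6], [0, -0.3, 0]], [[25, 170, 6], [0, -0.3, 0]], [[25, 190, 6], [0, -0.3, 0]], [[25, 205, 6], [0, -0.3, 0]], [[25, 220, 6], [0, -0.3, 0]], [[25, 235, 6], [0, -0.3, 0]], [[25, 248, 6], [0, -0.3, 0]], [[25, 256, 6], [0, -0.3, 0]], [[25, 261, 6], [0, -0.3, 0]], [[25, 261, 6], [0, -0.3, 0]]]}}

```text
time: 3.45
ee_pos: [0.4898, 0.1152, 0.0299]
orientation: [-1.572, 0.0, -1.428]
force: [0.1, 0.5, -0.4]
opening: 0.999
```

Emit:
{"op": "servo_tool", "data": {"plan": [[[0, 0, 0], [0, 0, 0]], [[0, 0, 0], [0, 0, 0]], [[0, 0, 0], [0, 0, 0]], [[0, 0, 0], [0, 0, 0]], [[0, 0, 0], [0, 0, 0]], [[0, 0, 0], [0, 0, 0]], [[0, 0, 0], [0, 0, 0]], [[0, 0, 0], [0, 0, 0]], [[0, 0, 0], [0, 0, 0]], [[0, 0, 0], [0, 0, 0]]], "jaw": 0, "force": 100}}

```text
time: 4.28
ee_pos: [0.4904, 0.1158, 0.0308]
orientation: [-1.57, 0.0, -1.427]
force: [-1.3, -0.2, 6.1]
opening: 0.222
```

```bash
python3 - <<'E'
from h import *
s=bot.sense();print({k:np.round(s[k],4) for k in s})
im,P=cloud('wrist');np.savez('/tmp/w2',im=im,P=P);save('w2',im)
E
```

```text
{'time': np.float64(4.2833), 'joint_pos': array([ 0.1592,  0.4675,  1.8182, -0.    ,  0.8549,  0.0154]), 'dq': array([ 0.0005,  0.0006, -0.0008,  0.0007,  0.0007,  0.    ]), 'joint_torque': array([-5.70000e-03, -5.14958e+01, -2.54379e+01,  1.20000e-02,
       -3.23400e-01,  5.40000e-03]), 'ee_pos': array([0.4904, 0.1158, 0.0308]), 'orientation': array([-1.5699,  0.    , -1.427 ]), 'force': array([-1.2652, -0.154 ,  6.065 ]), 'wrist_torque': array([-0.0191,  0.1831, -0.0088]), 'opening': np.float64(0.2217)}
```

View pics/w2.png

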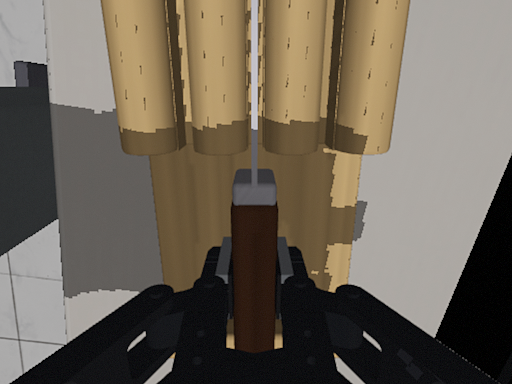

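Grip is good: the opening is 19 mm and the knife is straight between the pads. Lifting and going over the stand.

Emit:
{"op": "servo_tool", "data": {"plan": [[[0, -8, 0], [0, 0, 0]], [[0, -25, 0], [0, 0, 0]], [[0, -50, 0], [0, 0, 0]], [[0, -85, 0], [0, 0, 0]], [[0, -125, 0], [0, 0, 0]], [[0, -165, 0], [0, 0, 0]], [[0, -205, 0], [0, 0, 0]], [[30, -240, -5], [0, -5, 0]], [[62, -260, -12], [0, -12, 0]], [[95, -270, -20], [0, -19, 0]], [[130, -270, -28], [0, -26, 0]], [[165, -270, -36], [0, -33, 0]], [[200, -270, -44], [0, -40, 0]], [[235, -270, -52], [0, -47, 0]], [[270, -270, -60], [0, -54, 0]], [[300, -270, -68], [0, -61, 0]], [[330, -270, -76], [0, -68, 0]], [[350, -270, -80], [0, -75, 0]], [[357, -270, -82], [0, -82, 0]], [[357, -270, -82], [0, -82, 0]]], "force": 120}}

```text
time: 6.0
ee_pos: [0.4592, -0.251, 0.3002]
orientation: [-1.57, 0.001, 0.009]
force: [-0.2, -0.2, -1.3]
opening: 0.213
```

```bash
python3 - <<'E'
from h import *
s=bot.sense();print({k:np.round(s[k],4) for k in s})
im,P=cloud('wrist');np.savez('/tmp/w3',im=im,P=P);save('w3',im)
for n in('stand','knife','edge_middle'):
    for r in bot.tip_of('wrist',n)[:2]:
        u,v=map(int,np.round(r['location']));print(n,r['p'],u,v,P[v,u].round(4))
Q=np.load('/tmp/top.npz')['P'].reshape(-1,3)
q=Q[(Q[:,2]>.2)&(Q[:,0]>.58)&(Q[:,0]<.75)&(Q[:,1]<.0)&(Q[:,1]>-.3)];print('mw right',np.percentile(q,[0.5,2,50],axis=0),q[:,2].max())
E
```

```text
{'time': np.float64(6.0), 'joint_pos': array([-5.7010e-01,  1.9570e-01,  1.4908e+00, -2.0000e-04,  1.4559e+00,
       -2.1497e+00]), 'dq': array([ 0.0359, -0.0158,  0.0167,  0.0075,  0.0023, -0.6968]), 'joint_torque': array([-2.03360e+00, -4.96918e+01, -3.90076e+01, -1.39600e-01,
        3.74000e-02,  1.94000e-02]), 'ee_pos': array([ 0.4592, -0.251 ,  0.3002]), 'orientation': array([-1.5705e+00,  8.0000e-04,  8.8000e-03]), 'force': array([-0.215 , -0.1968, -1.2522]), 'wrist_torque': array([-0.0425, -0.0275, -0.0525]), 'opening': np.float64(0.2129)}
stand 0.8 279 177 [ 0.4765 -0.2213  0.0933]
knife 0.74 253 267 [ 0.4492 -0.2519  0.331 ]
mw right [[ 0.61732409 -0.10619368  0.21189033]
 [ 0.61760001 -0.10296328  0.21920771]
 [ 0.67739999 -0.05168344  0.27949714]] 0.28910465695183585
```

View pics/w3.png

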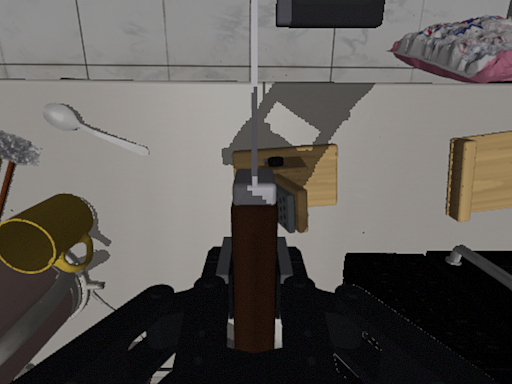

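The wrist view shows the stand's foot (232–338, 145–230) partly behind the handle, with its plate at (290, 200) facing left (−y). I'll shift aside to see it freely.

Emit:
{"op": "servo_tool", "data": {"plan": [[[30, 10, -30], [0, 0, 0]], [[65, 20, -60], [0, 0, 0]], [[90, 30, -80], [0, 0, 0]], [[100, 30, -80], [0, 0, 0]], [[100, 30, -80], [0, 0, 0]], [[100, 30, -80], [0, 0, 0]]]}}

```text
time: 6.7
ee_pos: [0.5604, -0.3284, 0.2698]
orientation: [-1.57, 0.001, 0.003]
force: [-0.3, 0.2, -1.6]
opening: 0.214
```

```bash
python3 - <<'E'
from h import *
s=bot.sense();print({k:np.round(s[k],4) for k in ('time','ee_pos','orientation','force')})
im,P=cloud('wrist');np.savez('/tmp/w4',im=im,P=P);save('w4',im)
for n in('stand','knife','edge_middle'):
    for r in bot.tip_of('wrist',n)[:2]:
        u,v=map(int,np.round(r['location']));print(n,r['p'],u,v,P[v,u].round(4))
X,Y,Z=P[...,0],P[...,1],P[...,2]
S=(X>.42)&(X<.6)&(Y>-.3)&(Y<-.08)
h=np.histogram(Z[S],bins=np.arange(0,.16,.004));print(h[0])
m=S&(Z>.012)&(Z<.04);print('foot',rect(P[m]))
m=S&(Z>.04)&(Z<.16);print('plate',rect(P[m]))
E
```

```text
{'time': np.float64(6.7), 'ee_pos': array([ 0.5604, -0.3284,  0.2698]), 'orientation': array([-1.5703e+00,  8.0000e-04,  3.3000e-03]), 'force': array([-0.3013,  0.1724, -1.5951])}
stand 0.74 341 109 [ 0.4971 -0.2386  0.0883]
stand 0.16 254 266 [ 0.5497 -0.3288  0.3011]
knife 0.97 253 265 [ 0.5494 -0.3292  0.3007]
[13173     3    22    23   180  3151    34    54    97    80    88    85
    96    99   101   106   103   122   181   236   220   540   123   108
   133   112   137   141   144   145   141   169   162   179   180   298
   884   509    11]
foot (array([ 5.0000e-01, -2.0620e-01,  9.2200e-02,  1.4970e-01,  4.7935e+00,
        1.1253e+02]), array([ 0.449, -0.284,  0.012], dtype=float32), array([ 0.551, -0.129,  0.04 ], dtype=float32))
plate (array([ 4.978000e-01, -2.235000e-01,  6.600000e-02,  8.310000e-02,
        8.367900e+01,  1.731182e+02]), array([ 0.457, -0.255,  0.04 ], dtype=float32), array([ 0.54 , -0.187,  0.153], dtype=float32))
```

View pics/w4.png

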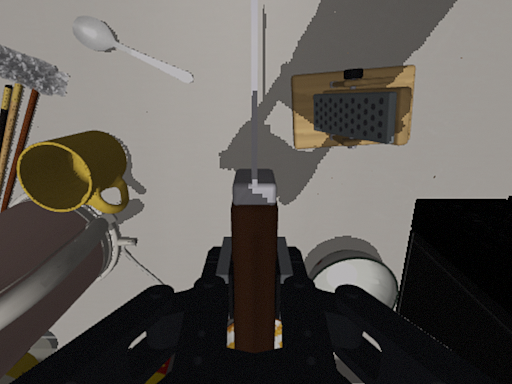

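The wrist view now shows the whole stand: foot (292–415, 66–150) and grey dotted plate (315–398, 92–140). The white bowl is at (352, 285). Fitting the plate's lean.

```bash
python3 - <<'E'
from h import *
f=np.load('/tmp/w4.npz');im=f['im'].astype(int);P=f['P'];v,u=np.mgrid[:384,:512]
a=np.radians(94.79);o=np.array([.5,-.2062]);ux=np.array([np.cos(a),np.sin(a)]);uy=np.array([-ux[1],ux[0]])
d=P[...,:2]-o;sx=d@ux;sy=d@uy;z=P[...,2]
sat=im.max(-1)-im.min(-1)
m=(u>305)&(u<405)&(v>85)&(v<145)&(sat<30)&(z>.04)&(z<.15)&(abs(sy)<.03)&(sx<.03)
print(m.sum(),np.percentile(sy[m],[1,99]),np.percentile(z[m],[1,99]))
for _ in range(3):
    A=np.c_[z[m],sy[m],np.ones(m.sum())];c=np.linalg.lstsq(A,sx[m],rcond=None)[0]
    r=sx-(z*c[0]+sy*c[1]+c[2]);m&=abs(r)<.004
print(m.sum(),'lean',np.degrees(np.arctan(c[0])),'sy slope',c[1],'face x at z=30mm',c[2]+.03*c[0],'at z=87',c[2]+.087*c[0], r[m].std())
q=P[(P[...,2]>.03)&(P[...,0]>.62)&(P[...,0]<.85)&(P[...,1]<-.11)&(P[...,1]>-.3)&(P[...,2]<.075)&(u>300)];print('bowl',rect(q))
E
```

```text
3536 [-0.02819033  0.02407501] [0.04180806 0.14986453]
3152 lean 18.750508044441645 sy slope 0.0035370913460990236 face x at z=30mm -0.05099741693332335 at z=87 -0.03164796051532302 0.0006023091021448286
bowl (array([ 0.7029, -0.1532,  0.1224,  0.1747, 45.3784, 60.1435]), array([ 0.623, -0.253,  0.03 ], dtype=float32), array([ 0.808, -0.11 ,  0.075], dtype=float32))
```

Emit:
{"op": "servo_tool", "data": {"plan": [[[4, 30, 15], [0, -1.5, 0]], [[8, 65, 32], [0, -3, 0]], [[12, 95, 50], [0, -4.6, 0]], [[16, 120, 62], [0, -4.6, 0]], [[16, 138, 68], [0, -4.6, 0]], [[16, 148, 68], [0, -4.6, 0]], [[16, 153, 68], [0, -4.6, 0]], [[16, 153, 68], [0, -4.6, 0]], [[16, 153, 68], [0, -4.6, 0]]]}}

```text
time: 7.65
ee_pos: [0.5763, -0.2617, 0.1187]
orientation: [-1.572, -0.002, 0.084]
force: [-0.5, -0.7, -2.3]
opening: 0.211
```

Emit:
{"op": "servo_tool", "data": {"plan": [[[0, 0, 4], [0, 0, 0]], [[0, 0, 9], [0, 0, 0]], [[0, 0, 14], [0, 0, 0]], [[0, 0, 18], [0, 0, 0]], [[0, 0, 21], [0, 0, 0]], [[0, 0, 23], [0, 0, 0]], [[0, 0, 24], [0, 0, 0]], [[0, 0, 24], [0, 0, 0]], [[0, 0, 24], [0, 0, 0]], [[0, 0, 24], [0, 0, 0]]]}}

```text
time: 8.48
ee_pos: [0.574, -0.2371, 0.1172]
orientation: [-1.571, 0.0, 0.084]
force: [-0.0, 0.3, -1.6]
opening: 0.214
```

```bash
python3 - <<'E'
from h import *
s=bot.sense();print({k:np.round(s[k],4) for k in ('time','ee_pos','orientation','force','wrist_torque','joint_pos')})
im,P=cloud('scene');print(bot.look_for('scene','knife')[:1])
c=im[140:300,180:340];save('s5',cv2.resize(c,(640,640),interpolation=cv2.INTER_CUBIC)[:600])
E
```

```text
{'time': np.float64(8.4833), 'ee_pos': array([ 0.574 , -0.2371,  0.1172]), 'orientation': array([-1.5708e+00,  1.0000e-04,  8.4200e-02]), 'force': array([-0.0232,  0.2657, -1.6342]), 'wrist_torque': array([ 0.0048, -0.0255, -0.0357]), 'joint_pos': array([-0.4507,  0.5642,  1.4211, -0.    ,  1.1564, -2.1057])}
[{'location': [266.1, 231.8], 'p': 0.64}]
```

View pics/s5.png

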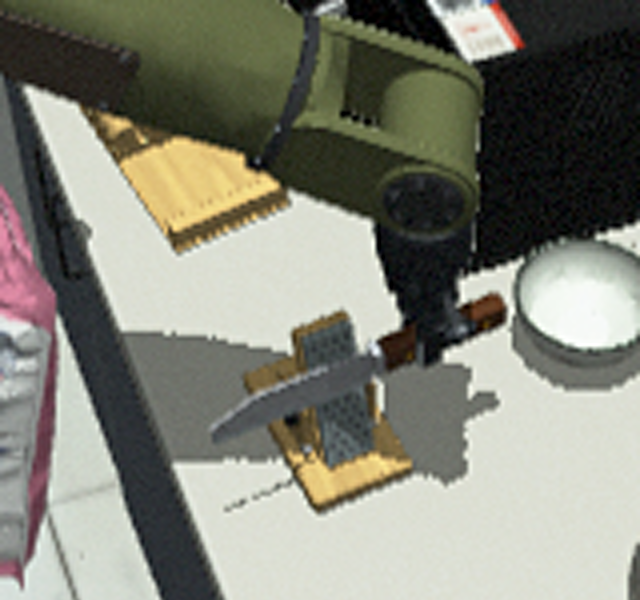

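The scene crop shows the blade upright in front of the plate, heel side by the plate, and clear of the bowl. Feeling forward now.

Emit:
{"op": "servo_tool", "data": {"plan": [[[0, 0, 1], [0, 0, 0]], [[0, 0, 2], [0, 0, 0]], [[0, 0, 2], [0, 0, 0]], [[0, 0, 2], [0, 0, 0]]]}}

```text
time: 8.92
ee_pos: [0.5739, -0.2349, 0.1173]
orientation: [-1.571, 0.0, 0.084]
force: [-0.4, -0.2, -1.5]
opening: 0.212
```

Emit:
{"op": "servo_tool", "data": {"plan": [[[0, 0, 1], [0, 0, 0]], [[0, 0, 2], [0, 0, 0]], [[0, 0, 2], [0, 0, 0]], [[0, 0, 2], [0, 0, 0]]]}}

```text
time: 9.25
ee_pos: [0.5737, -0.2329, 0.1173]
orientation: [-1.571, -0.0, 0.084]
force: [0.8, -0.9, -1.9]
opening: 0.21
```

Emit:
{"op": "servo_tool", "data": {"plan": [[[0, 0, 1], [0, 0, 0]], [[0, 0, 2], [0, 0, 0]], [[0, 0, 2], [0, 0, 0]], [[0, 0, 2], [0, 0, 0]]]}}

```text
time: 9.58
ee_pos: [0.5735, -0.2309, 0.1173]
orientation: [-1.571, 0.0, 0.084]
force: [0.2, -0.1, -2.2]
opening: 0.218
```

```bash
python3 -c "
from h import *
for _ in range(5):
    bot.camera('wrist');s=bot.sense();print(s['force'].round(2),s['wrist_torque'].round(3))"
```

```text
[ 0.95  1.12 -1.89] [ 0.013 -0.075  0.001]
[-0.81  0.35 -2.54] [-0.042 -0.052  0.057]
[ 0.49 -0.65 -2.86] [-0.019 -0.07   0.015]
[-0.49 -0.06 -2.97] [ 0.082 -0.055  0.016]
[ 0.65 -0.4  -1.99] [ 0.011 -0.061 -0.036]
```

Emit:
{"op": "servo_tool", "data": {"plan": [[[0, 0, 1], [0, 0, 0]], [[0, 0, 2], [0, 0, 0]], [[0, 0, 2], [0, 0, 0]], [[0, 0, 2], [0, 0, 0]]]}}

```text
time: 10.17
ee_pos: [0.5733, -0.2289, 0.1173]
orientation: [-1.571, 0.0, 0.085]
force: [0.0, 0.3, -2.1]
opening: 0.211
```

Emit:
{"op": "servo_tool", "data": {"plan": [[[0, 0, 1], [0, 0, 0]], [[0, 0, 1.5], [0, 0, 0]], [[0, 0, 1.5], [0, 0, 0]], [[0, 0, 1.5], [0, 0, 0]]]}}

```text
time: 10.5
ee_pos: [0.5732, -0.2274, 0.1173]
orientation: [-1.571, -0.0, 0.084]
force: [-0.7, 0.1, -1.6]
opening: 0.214
```

```bash
cat >f.py <<'E'
from h import *
q=[]
for _ in range(6):
    bot.camera('wrist');s=bot.sense();q.append(np.r_[s['force'],s['wrist_torque']])
print(s['time'],s['ee_pos'].round(4),s['orientation'].round(4),np.mean(q,0).round(3))
E
python3 f.py
```

```text
10.8 [ 0.5732 -0.2275  0.1173] [-1.5708  0.      0.0843] [ 0.073  0.148 -2.202  0.013 -0.05   0.009]
```

Emit:
{"op": "servo_tool", "data": {"plan": [[[0, 0, 1], [0, 0, 0]], [[0, 0, 2], [0, 0, 0]], [[0, 0, 2], [0, 0, 0]], [[0, 0, 2], [0, 0, 0]], [[0, 0, 2], [0, 0, 0]]]}}

```text
time: 11.22
ee_pos: [0.573, -0.2255, 0.1173]
orientation: [-1.571, 0.0, 0.084]
force: [0.2, 0.0, -1.6]
opening: 0.214
```

```bash
python3 f.py
```

```text
11.5167 [ 0.573  -0.2255  0.1173] [-1.5708 -0.      0.0843] [-0.297 -0.266 -1.555 -0.075 -0.046  0.041]
```

Emit:
{"op": "servo_tool", "data": {"plan": [[[0, 0, 0.7], [0, 0, 0]], [[0, 0, 1.4], [0, 0, 0]], [[0, 0, 1.4], [0, 0, 0]], [[0, 0, 1.4], [0, 0, 0]], [[0, 0, 1.4], [0, 0, 0]]]}}

```text
time: 11.93
ee_pos: [0.5729, -0.2243, 0.1173]
orientation: [-1.571, -0.0, 0.084]
force: [-0.7, -4.5, -2.7]
opening: 0.215
```

```bash
python3 f.py
```

```text
12.2333 [ 0.5729 -0.2242  0.1173] [-1.571e+00 -1.000e-04  8.440e-02] [ 0.362 -5.056 -2.611 -0.901 -0.148  0.335]
```

Contact was felt at about 5 N and the pose matches the prediction. Drawing the first half.

Emit:
{"op": "servo_tool", "data": {"plan": [[[4, 1.65, -0.56], [0, 0, 0]], [[8, 3.3, -1.12], [0, 0, 0]], [[12, 4.95, -1.68], [0, 0, 0]], [[16, 6.6, -2.24], [0, 0, 0]], [[20, 8.25, -2.8], [0, 0, 0]], [[24, 9.9, -3.36], [0, 0, 0]], [[28, 11.55, -3.92], [0, 0, 0]], [[32, 13.2, -4.48], [0, 0, 0]], [[36, 14.85, -5.04], [0, 0, 0]], [[40, 16.5, -5.6], [0, 0, 0]], [[44, 18.15, -6.16], [0, 0, 0]], [[46, 19, -6.45], [0, 0, 0]], [[46, 19, -6.45], [0, 0, 0]], [[46, 19, -6.45], [0, 0, 0]]]}}

```text
time: 13.4
ee_pos: [0.6197, -0.2266, 0.0984]
orientation: [-1.571, -0.001, 0.085]
force: [2.4, -2.4, -0.9]
opening: 0.209
```

```bash
python3 f.py
```

```text
13.7 [ 0.6194 -0.2267  0.0984] [-1.5709e+00 -5.0000e-04  8.4300e-02] [ 1.622 -3.481 -0.865 -0.651 -0.386  0.425]
```

Emit:
{"op": "servo_tool", "data": {"plan": [[[4, 1.65, -0.4], [0, 0, 0]], [[8, 3.3, -0.9], [0, 0, 0]], [[12, 4.95, -1.4], [0, 0, 0]], [[16, 6.6, -2.0], [0, 0, 0]], [[20, 8.25, -2.5], [0, 0, 0]], [[24, 9.9, -3.1], [0, 0, 0]], [[28, 11.55, -3.6], [0, 0, 0]], [[32, 13.2, -4.2], [0, 0, 0]], [[34.5, 14.5, -4.6], [0, 0, 0]], [[34.5, 14.5, -4.6], [0, 0, 0]], [[34.5, 14.5, -4.6], [0, 0, 0]]]}}

```text
time: 14.62
ee_pos: [0.6545, -0.2283, 0.0839]
orientation: [-1.571, -0.001, 0.085]
force: [1.8, -3.0, -0.6]
opening: 0.216
```

```bash
python3 f.py
```

```text
14.9167 [ 0.6541 -0.2284  0.084 ] [-1.5709e+00 -4.0000e-04  8.4300e-02] [ 1.954 -3.091 -1.149 -0.626 -0.352  0.503]
```

Stroke 1 is done, with contact at about 3 N right to the end. Backing off, rising, and turning half way round.

Emit:
{"op": "servo_tool", "data": {"plan": [[[0, 0, -6], [0, 0, 0]], [[0, 0, -18], [0, 0, 0]], [[0, -10, -32], [0, 0, 0]], [[0, -40, -36], [0, 0, 0]], [[-5, -75, -36], [0, 0, 0]], [[-15, -110, -36], [0, 0, 0]], [[-30, -145, -36], [0, 0, 0]], [[-50, -175, -36], [0, 5, 0]], [[-75, -186, -36], [0, 12, 0]], [[-100, -186, -36], [0, 19, 0]], [[-125, -186, -36], [0, 26, 0]], [[-150, -186, -36], [0, 33, 0]], [[-175, -186, -36], [0, 40, 0]], [[-195, -186, -36], [0, 47, 0]], [[-212, -186, -36], [0, 54, 0]], [[-226, -186, -36], [0, 61, 0]], [[-235, -186, -36], [0, 68, 0]], [[-238, -186, -36], [0, 75, 0]], [[-238, -186, -36], [0, 82, 0]], [[-238, -186, -36], [0, 89, 0]]]}}

```text
time: 16.58
ee_pos: [0.4195, -0.2849, 0.27]
orientation: [-1.571, 0.0, -1.476]
force: [0.3, 0.2, -2.1]
opening: 0.214
```

Emit:
{"op": "servo_tool", "data": {"plan": [[[0, 0, 0], [0, 7, 0]], [[0, 0, 0], [0, 14, 0]], [[0, 0, 0], [0, 21, 0]], [[0, 0, 0], [0, 28, 0]], [[0, 0, 0], [0, 35, 0]], [[0, 0, 0], [0, 42, 0]], [[0, 0, 0], [0, 49, 0]], [[0, 0, 0], [0, 56, 0]], [[0, 0, 0], [0, 63, 0]], [[0, 0, 0], [0, 70, 0]], [[0, 0, 0], [0, 77, 0]], [[0, 0, 0], [0, 84, 0]], [[0, 0, 0], [0, 91, 0]], [[0, 0, 0], [0, 91, 0]], [[0, 0, 0], [0, 91, 0]], [[0, 0, 0], [0, 91, 0]]]}}

```text
time: 17.92
ee_pos: [0.4198, -0.2845, 0.2698]
orientation: [-1.571, -0.0, -3.053]
force: [-0.3, 0.2, -2.3]
opening: 0.215
```

```bash
python3 - <<'E'
from h import *
s=bot.sense();print({k:np.round(s[k],4) for k in ('time','ee_pos','orientation','force','joint_pos')})
im,P=cloud('wrist');np.savez('/tmp/w6',im=im,P=P);save('w6',im)
for r in bot.tip_of('wrist','knife')[:1]:print(r)
W=R.from_euler('xyz',s['orientation']).as_matrix()
v,u=np.mgrid[:384,:512]
# handle top in tool frame
m=(u>225)&(u<285)&(v>205)&(v<300);Q=(P[m]-s['ee_pos'])@W;Q=Q[(Q[:,1]>-.05)&(Q[:,1]<-.015)]
print('now',np.nanmedian(Q,0).round(4),np.linalg.lstsq(np.c_[Q[:,0],Q[:,2],np.ones(len(Q))],Q[:,1],rcond=None)[0])
f=np.load('/tmp/w4.npz');P0=f['P'];W0=R.from_euler('xyz',[-1.5703,.0008,.0033]).as_matrix();Q=(P0[m]-[.5604,-.3284,.2698])@W0;Q=Q[(Q[:,1]>-.05)&(Q[:,1]<-.015)]
print('w4',np.nanmedian(Q,0).round(4),np.linalg.lstsq(np.c_[Q[:,0],Q[:,2],np.ones(len(Q))],Q[:,1],rcond=None)[0])
E
```

```text
{'time': np.float64(17.9167), 'ee_pos': array([ 0.4198, -0.2845,  0.2698]), 'orientation': array([-1.5711e+00, -2.0000e-04, -3.0534e+00]), 'force': array([-0.2883,  0.1698, -2.3062]), 'joint_pos': array([-6.6790e-01,  1.7550e-01,  1.5844e+00,  1.0000e-04,  1.3820e+00,
        8.1470e-01])}
{'location': [254.9, 263.7], 'p': 0.65}
now [-0.0119 -0.0303  0.0002] [-0.04895623 -0.01692814 -0.03140873]
w4 [-0.0132 -0.0304 -0.0003] [-0.0481491  -0.01636181 -0.03153471]
```

View pics/w6.png

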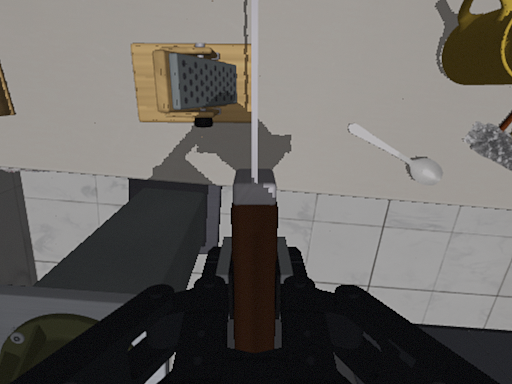

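The wrist view shows the knife unmoved in the grip, blade straight, with the plate at (200, 85) now facing it from the left. Descending for the second face.

Emit:
{"op": "servo_tool", "data": {"plan": [[[-4, 20, -5], [0, 0.3, 0]], [[-8, 50, -10], [0, 0.3, 0]], [[-12, 85, -16], [0, 0.3, 0]], [[-15, 115, -21], [0, 0.3, 0]], [[-15, 138, -21], [0, 0.3, 0]], [[-15, 148, -21], [0, 0.3, 0]], [[-15, 153, -21], [0, 0.3, 0]], [[-15, 153, -21], [0, 0.3, 0]], [[-15, 153, -21], [0, 0.3, 0]]]}}

```text
time: 18.77
ee_pos: [0.4336, -0.2626, 0.118]
orientation: [-1.57, 0.001, -3.062]
force: [0.2, -0.9, -1.8]
opening: 0.211
```

Emit:
{"op": "servo_tool", "data": {"plan": [[[0, 0, -4], [0, 0, 0]], [[0, 0, -8], [0, 0, 0]], [[0, 0, -12], [0, 0, 0]], [[0, 0, -15], [0, 0, 0]], [[0, 0, -17], [0, 0, 0]], [[0, 0, -18], [0, 0, 0]], [[0, 0, -18], [0, 0, 0]], [[0, 0, -18], [0, 0, 0]]]}}

```text
time: 19.43
ee_pos: [0.4318, -0.2441, 0.1168]
orientation: [-1.571, 0.0, -3.062]
force: [0.1, -0.4, -2.0]
opening: 0.213
```

```bash
python3 f.py
```

```text
19.7333 [ 0.4317 -0.2442  0.1167] [-1.5709e+00 -1.0000e-04 -3.0626e+00] [-0.052 -0.116 -1.824 -0.004  0.06   0.004]
```

Emit:
{"op": "servo_tool", "data": {"plan": [[[0, 0, -1.5], [0, 0, 0]], [[0, 0, -3], [0, 0, 0]], [[0, 0, -4], [0, 0, 0]], [[0, 0, -4], [0, 0, 0]], [[0, 0, -4], [0, 0, 0]]]}}

```text
time: 20.15
ee_pos: [0.4314, -0.2401, 0.1168]
orientation: [-1.571, 0.0, -3.062]
force: [0.0, -0.3, -2.3]
opening: 0.21
```

```bash
python3 f.py
```

```text
20.45 [ 0.4314 -0.2402  0.1168] [-1.5708  0.     -3.0625] [-0.169 -0.027 -1.934 -0.013  0.051 -0.01 ]
```

Emit:
{"op": "servo_tool", "data": {"plan": [[[0, 0, -1], [0, 0, 0]], [[0, 0, -2], [0, 0, 0]], [[0, 0, -2], [0, 0, 0]], [[0, 0, -2], [0, 0, 0]]]}}

```text
time: 20.78
ee_pos: [0.4312, -0.2381, 0.1168]
orientation: [-1.571, -0.0, -3.062]
force: [0.1, 0.5, -1.6]
opening: 0.218
```

```bash
python3 f.py
```

```text
21.0833 [ 0.4312 -0.2382  0.1168] [-1.5708  0.     -3.0625] [ 2.150e-01  1.200e-02 -2.013e+00 -5.000e-03  6.600e-02  2.000e-03]
```

Emit:
{"op": "servo_tool", "data": {"plan": [[[0, 0, -0.8], [0, 0, 0]], [[0, 0, -1.6], [0, 0, 0]], [[0, 0, -1.6], [0, 0, 0]], [[0, 0, -1.6], [0, 0, 0]], [[0, 0, -1.6], [0, 0, 0]]]}}

```text
time: 21.5
ee_pos: [0.4311, -0.2367, 0.1168]
orientation: [-1.571, 0.0, -3.063]
force: [-0.9, -2.3, -2.0]
opening: 0.211
```

```bash
python3 f.py
```

```text
21.8 [ 0.4311 -0.2366  0.1168] [-1.5707e+00  1.0000e-04 -3.0625e+00] [-0.024 -2.329 -2.223 -0.457  0.08  -0.16 ]
```

Emit:
{"op": "servo_tool", "data": {"plan": [[[0, 0, -0.5], [0, 0, 0]], [[0, 0, -0.5], [0, 0, 0]], [[0, 0, -0.5], [0, 0, 0]], [[4, 1.65, 0], [0, 0, 0]], [[8, 3.3, 0.6], [0, 0, 0]], [[12, 4.95, 1.2], [0, 0, 0]], [[16, 6.6, 1.8], [0, 0, 0]], [[20, 8.25, 2.3], [0, 0, 0]], [[24, 9.9, 2.9], [0, 0, 0]], [[28, 11.55, 3.5], [0, 0, 0]], [[32, 13.2, 4.0], [0, 0, 0]], [[36, 14.85, 4.6], [0, 0, 0]], [[40, 16.5, 5.2], [0, 0, 0]], [[44, 18.15, 5.8], [0, 0, 0]], [[46, 19, 6.1], [0, 0, 0]], [[46, 19, 6.1], [0, 0, 0]], [[46, 19, 6.1], [0, 0, 0]]]}}

```text
time: 23.22
ee_pos: [0.3854, -0.2463, 0.0977]
orientation: [-1.571, -0.001, -3.063]
force: [-1.7, -2.7, -1.6]
opening: 0.214
```

```bash
python3 f.py
```

```text
23.5167 [ 0.3857 -0.2462  0.0977] [-1.5709e+00 -3.0000e-04 -3.0624e+00] [-1.565 -3.283 -1.15  -0.594  0.249 -0.308]
```

Emit:
{"op": "servo_tool", "data": {"plan": [[[4, 1.65, 0.45], [0, 0, 0]], [[8, 3.3, 1.0], [0, 0, 0]], [[12, 4.95, 1.5], [0, 0, 0]], [[16, 6.6, 2.1], [0, 0, 0]], [[20, 8.25, 2.6], [0, 0, 0]], [[24, 9.9, 3.2], [0, 0, 0]], [[28, 11.55, 3.7], [0, 0, 0]], [[32, 13.2, 4.3], [0, 0, 0]], [[34.5, 14.5, 4.7], [0, 0, 0]], [[34.5, 14.5, 4.7], [0, 0, 0]], [[34.5, 14.5, 4.7], [0, 0, 0]]]}}

```text
time: 24.43
ee_pos: [0.3514, -0.2537, 0.0832]
orientation: [-1.571, -0.001, -3.063]
force: [-0.7, -3.3, -1.6]
opening: 0.216
```

```bash
python3 f.py
```

```text
24.7333 [ 0.3517 -0.2537  0.0833] [-1.5709e+00 -2.0000e-04 -3.0624e+00] [-1.239 -3.04  -1.259 -0.51   0.215 -0.403]
```

Stroke 2 is done, in contact throughout at about 3 N. Returning to above the dock.

Emit:
{"op": "servo_tool", "data": {"plan": [[[0, 0, 8], [0, 0, 0]], [[0, -5, 22], [0, 0, 0]], [[0, -35, 32], [0, 0, 0]], [[0, -72, 32], [0, 0, 0]], [[0, -110, 32], [0, 0, 0]], [[0, -145, 30], [0, -7, 0]], [[0, -175, 20], [0, -14, 0]], [[0, -190, 5], [0, -21, 0]], [[-2, -197, -15], [0, -28, 0]], [[-5, -197, -40], [0, -35, 0]], [[-10, -197, -65], [0, -42, 0]], [[-20, -197, -92], [0, -49, 0]], [[-32, -197, -122], [0, -56, 0]], [[-46, -197, -152], [0, -63, 0]], [[-62, -197, -184], [0, -70, 0]], [[-80, -197, -216], [0, -77, 0]], [[-98, -197, -248], [0, -84, 0]], [[-116, -197, -280], [0, -90, 0]], [[-134, -197, -308], [0, -93.7, 0]], [[-150, -197, -332], [0, -93.7, 0]]]}}

```text
time: 26.4
ee_pos: [0.4756, 0.0913, 0.2801]
orientation: [-1.571, 0.0, -1.421]
force: [0.6, -1.1, -1.3]
opening: 0.207
```

Emit:
{"op": "servo_tool", "data": {"plan": [[[20, 0, 12], [0, 0, 0]], [[28, 0, 19], [0, 0, 0]], [[28, 0, 19], [0, 0, 0]], [[28, 0, 19], [0, 0, 0]], [[28, 0, 19], [0, 0, 0]]]}}

```text
time: 26.82
ee_pos: [0.4974, 0.0637, 0.2803]
orientation: [-1.571, 0.0, -1.428]
force: [0.9, -0.2, -2.6]
opening: 0.214
```

Emit:
{"op": "servo_tool", "data": {"plan": [[[-25, 0, 0], [0, 0, 0]], [[-45, 10, 0], [0, 0, 0]], [[-52.5, 40, 0], [0, 0, 0]], [[-52.5, 80, 0], [0, 0, 0]], [[-52.5, 118, 0], [0, 0, 0]], [[-52.5, 150, 0], [0, 0, 0]], [[-52.5, 175, 0], [0, 0, 0]], [[-52.5, 192, 0], [0, 0, 0]], [[-52.5, 203, 0], [0, 0, 0]], [[-52.5, 203, 0], [0, 0, 0]], [[-52.5, 203, 0], [0, 0, 0]], [[-52.5, 203, 0], [0, 0, 0]]]}}

```text
time: 27.82
ee_pos: [0.4909, 0.1162, 0.0787]
orientation: [-1.569, 0.0, -1.427]
force: [0.3, 0.0, -1.6]
opening: 0.215
```

```bash
python3 f.py; python3 - <<'E'
from h import *
im,P=cloud('wrist');save('w7',im)
E
```

```text
28.1167 [0.4905 0.1161 0.0778] [-1.5699e+00  1.0000e-04 -1.4271e+00] [ 0.189  0.033 -2.126 -0.036 -0.032  0.013]
```

View pics/w7.png

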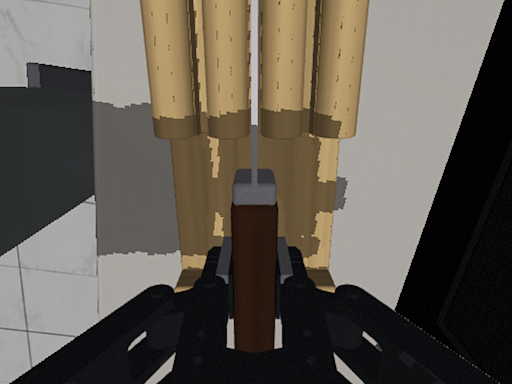

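The blade (254) lines up with the gap between the middle ribs (228 and 283, so centre 255). Lowering.

Emit:
{"op": "servo_tool", "data": {"plan": [[[0, 6, 0], [0, 0, 0]], [[0, 12, 0], [0, 0, 0]], [[0, 18, 0], [0, 0, 0]], [[0, 24, 0], [0, 0, 0]], [[0, 30, 0], [0, 0, 0]], [[0, 36, 0], [0, 0, 0]], [[0, 41, 0], [0, 0, 0]], [[0, 44, 0], [0, 0, 0]], [[0, 46, 0], [0, 0, 0]], [[0, 46, 0], [0, 0, 0]], [[0, 46, 0], [0, 0, 0]]]}}

```text
time: 29.08
ee_pos: [0.4904, 0.1161, 0.0314]
orientation: [-1.57, 0.0, -1.427]
force: [0.2, 0.6, -1.8]
opening: 0.213
```

```bash
python3 f.py
```

```text
29.3833 [0.4904 0.1161 0.0314] [-1.5706 -0.     -1.4271] [-0.209  0.106 -1.766 -0.061  0.009  0.016]
```

Emit:
{"op": "servo_tool", "data": {"plan": [[[0, 0.6, 0], [0, 0, 0]], [[0, 0.8, 0], [0, 0, 0]], [[0, 0.8, 0], [0, 0, 0]]]}}

```text
time: 29.63
ee_pos: [0.4904, 0.1161, 0.0309]
orientation: [-1.571, 0.0, -1.427]
force: [-2.4, -0.7, 4.3]
opening: 0.211
```

Emit:
{"op": "servo_tool", "data": {"plan": [[[0, 0, 0], [0, 0, 0]], [[0, 0, 0], [0, 0, 0]], [[0, 0, 0], [0, 0, 0]], [[0, 0, 0], [0, 0, 0]], [[0, 0, 0], [0, 0, 0]], [[0, 0, 0], [0, 0, 0]], [[0, 0, 0], [0, 0, 0]], [[0, 0, 0], [0, 0, 0]]], "jaw": 1}}

```text
time: 30.3
ee_pos: [0.4903, 0.1161, 0.0305]
orientation: [-1.571, -0.0, -1.427]
force: [-0.3, -0.4, -0.5]
opening: 0.997
```

Emit:
{"op": "servo_tool", "data": {"plan": [[[0, -5, 0], [0, 0, 0]], [[0, -20, 0], [0, 0, 0]], [[0, -45, 0], [0, 0, 0]], [[0, -80, 0], [0, 0, 0]], [[0, -120, 0], [0, 0, 0]], [[0, -160, 0], [0, 0, 0]], [[-12, -200, 0], [0, 0, 0]], [[-25, -235, -6], [0, 0, 0]], [[-25, -261, -6], [0, 0, 0]], [[-25, -261, -6], [0, 0, 0]], [[-25, -261, -6], [0, 0, 0]], [[-25, -261, -6], [0, 0, 0]]]}}

```text
time: 31.3
ee_pos: [0.4805, 0.1398, 0.2908]
orientation: [-1.572, -0.0, -1.427]
force: [0.9, -0.5, 0.2]
opening: 0.999
```

```bash
python3 - <<'E'
from h import *
s=bot.sense();print({k:np.round(s[k],4) for k in ('time','ee_pos','orientation','force','opening')})
im,P=cloud('wrist');save('w8',im);v,u=np.mgrid[:384,:512]
print(bot.tip_of('wrist','knife')[:1])
for Q,n in((P,'now'),(np.load('/tmp/w1.npz')['P'],'before')):
    Z=Q[...,2];m=(u>245)&(u<275)&(v>135)&(v<235)&(Z>.052)&(Z<.07);print(n,rect(Q[m]),np.median(Z[m]))
E
```

```text
{'time': np.float64(31.3), 'ee_pos': array([0.4805, 0.1398, 0.2908]), 'orientation': array([-1.5719e+00, -1.0000e-04, -1.4272e+00]), 'force': array([ 0.947 , -0.5419,  0.1996]), 'opening': np.float64(0.999)}
[{'location': [257.5, 173.3], 'p': 0.96}]
now (array([4.90600e-01, 1.05300e-01, 2.00000e-02, 1.25300e-01, 7.99310e+00,
       9.80055e+01]), array([0.474, 0.043, 0.053], dtype=float32), array([0.508, 0.167, 0.064], dtype=float32)) 0.060975682824622485
before (array([4.90900e-01, 1.06300e-01, 1.92000e-02, 1.26300e-01, 8.79610e+00,
       9.86233e+01]), array([0.475, 0.043, 0.055], dtype=float32), array([0.509, 0.169, 0.064], dtype=float32)) 0.06096603103850576
```

View pics/w8.png

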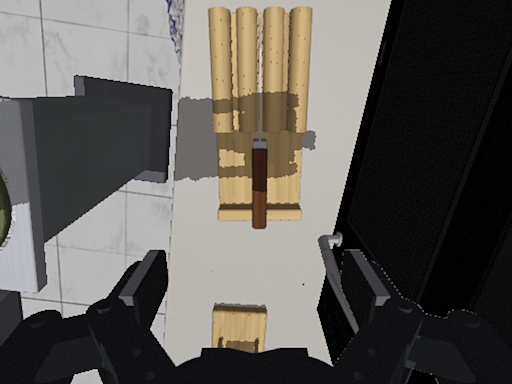

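The knife (handle 253–267, 140–228) stands in the middle slot as it did at the start, to within about 1 mm and 0.6°. The gripper is clear.

```bash
python3 -c "
from bench import bot
print(bot.sign_off())"
```

```text
the job is handed in; nothing more can be done
None
```

I honed both faces and put the knife back in the middle slot; the job was handed in at about 31 s, and sign-off gave no verdict.

- **Strokes:** I did the right-hand face first, then turned the knife round and did the left. Each ran from the heel in the plate's upper half to the tip part in its lower half. The mean wrist force at my stops was 2.3–5 N, with contact still there at the end of both strokes. I did not log the force continuously between stops.
- **Put back:** the last wrist picture shows the handle within about 1 mm and 0.6° of where it was at the start, at the same height. The gripper is open and about 260 mm above it.
- **Other things:** I did not touch any of them on purpose, but I did not measure their positions again at the end.
- **Disagreement:** the plate's face measured about 12 mm closer to the knife than the given formula (lean about 18.75°). Contact by feel agreed with the camera to about 2 mm, so I followed the measurement.
- **Slip:** one sideways move above the dock went the wrong way by about 35 mm. It touched nothing, and I corrected it before lowering the knife.

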